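Seat the label holder behind the sample-shelf lip and hold it home

ROBOT

A 7-joint arm with a two-finger parallel gripper is mounted at the origin on the work surface. World frame = base frame: x ahead of the robot, y to its left, z up, the work surface at z = 0. Lengths are in m, angles in rad, forces in N, time in s.
With the tool pointing down it reaches from about 0.35 to 0.9 m from the base axis. Payload 8.1 kg.
Tool frame: the origin (TCP) lies midway between the tips of the shut fingers; the grasp point (between the pads) lies 19 mm behind it; z points along the fingers, y is the direction in which the jaws open and shut (so a half turn about z gives the same grasp; the last joint's range is limited). The gripper opens to 92 mm and grips with 3 to 60 N. Pads are 19 mm wide; open, the fingers measure 130 mm over their backs; the gripper's body (75 mm by 190 mm) begins 47 mm behind the grasp point.
Start: joints at [-1.275, 0.434, 0.025, 1.573, -0.012, 1.134, -0.075], TCP at [0.243, 0.576, 0.2] pointing down, gripper open.
Joint ranges: [-2.62, 2.62], [-0.44, 2.09], [-1.27, 1.32], [0.08, 2.57], [-1.32, 4.46], [0.12, 2], [-2.74, 2.74]. Speed limits (rad/s): [2.22, 2.22, 3.01, 3.01, 3.14, 3.14, 3.14].

INTERFACE

Orientations are given as a rotation vector (axis times angle).
In Python, from cell import monitor, get_image, get_calibration, workorder, look_for, masks_of gives the robot as it stands.
- The arm moves only by the shell command python3 -m crank 'ROWS' [FORCE]. ROWS is JSON, a list of rows, each a list of 3 entries, a list of its own where there are three numbers: the shift along the tool's x, y, z in cm, then the turn about the tool's z in degrees, then the closure in counts, from 0 (fully open) to 255 (shut). A call has 1 to 5 rows; each row shifts and turns the commanded pose from where the row before left it, along the tool's axes as they then stand; what a row does not reach is not made up. A row lasts 1/10 s, in which the tool goes at most 50 mm and 8.59 degrees, less where a joint would pass 70% of its speed; a pose out of reach is approached as far as the arm can. A call with a gripper value outside its range is refused whole. The fingers move at their own pace and stop on an object; FORCE is the grip in N (left out, the last holds). Time passes only in rows, so rows that do not move let the fingers close. It gives the time, the measured TCP pose, the force and the opening at its end, in the units of the state.
- monitor.observe(): the state, without advancing time (a new reading comes with each control period).
- get_image(name): name is "side" or "top" or "wrist"; returns (picture, depth): 400x640x3 uint8, red, green, blue; 400x640 float32, m along the optical axis (not along the pixel's ray), 0 where there is no reading.
- get_calibration(name): a dict with "fx", "fy", "cx", "cy" (pixels), "R" (3x3) and "t" (3): a world point X has camera coordinates R X + t. Camera axes: x right, y down, z forward; pixel columns grow to the right and rows downward; lengths in m; the calibration is good to about 2 mm. A picture is of the moment at which its call begins: read the wrist's pose just before it. get_calibration takes no time and is no camera call; for the wrist camera it gives the pose at the moment of the call.
- workorder.sign_off(): hands the job in, once; it reports no verdict.
Trained networks look in the newest picture that a camera, given by its name, has taken for a name from the list of things; names that differ only in an ending like _2 or _b are one class to them, and where a whole thing is asked for, a point or a joint stands for the part that bears it (a point fixed in the world has none). Each returns a list of dicts, best first, with "score" (0 to 1); they miss things now and then, are a little off and sometimes report something else, mostly with a low value. They report only what shows in the picture. A call takes as long as a camera call. They do not tell look-alikes from the thing itself.
- look_for(label, camera): "location" ([x, y, z] in m, in world coordinates, good to about 4 mm: the middle of the surface that is visible of it).
- masks_of(label, camera): "region" (400x640 bool, what is visible of it).
The state is a dict: "clock": time; "joints": joint angles; "dq": joint speeds; "joint_efforts": joint torques, N m; "position": TCP position; "ee_rot": TCP orientation; "force": force on the tool from outside, world axes, zero at the start; "ft_torque": the same for the moment, N m; "width": opening from 0.0 (shut) to 1.0 (fully open).
Only numpy, scipy, OpenCV 4.12 (cv2) and the standard library are available. Lean on these libraries where they do the work, as an engineer would, in place of code of your own. Each camera call takes 0.05 s, during which the arm holds its last target.

TASK

Take the wide label holder out of the white stand and push it straight down behind the metal lip on the front edge of the sample shelf, label side facing out from the shelf, until the sprung bar under it is pressed fully down. Finish while still holding it pressed home, because the spring would lift it again and the retaining screw goes in next. Do not move the small label holder, the beaker or the amber jar.

Things in the scene. Friction and masses are not known exactly. Their poses are not given: they have to be found in the camera images.
- holder_mid (a point): Centre of the wide label holder: upright flat grey plastic plate 80 mm wide (its y), 90 mm tall (z, up), 6 mm thick (x), about 70 g, white paper label on its front face (-x). Foot 45 mm below this point. Starts in either slot of the stand, label roughly towards the robot, lowest 25 mm inside the slot; lift it straight up.
- holder_foot (a point): Middle of the lower edge of the wide label holder (same axes as its centre).
- spare_mid (a point): Centre of the small label holder in the stand's other slot: 50 mm wide, 70 mm tall, 6 mm thick. To be left alone.
- stand: White plastic block fixed to the bench, 60 mm (x) by 220 mm (y), 40 mm high; origin at the centre of its underside. Two slots in line along its y, centred 55 mm either side of its middle, each 85 mm long, 9 mm wide and 25 mm deep, open at the top.
- shelf: Low sample shelf fixed to the bench, 260 mm wide (its y), front along its -x, roughly towards the robot; origin on the bench at its middle. Board top 70 mm above the bench; jars 54 mm tall stand on it, their fronts 105 mm behind the front edge. The front edge is an upright aluminium fascia, front face 85 mm in front of the origin.
- fascia_top (a point): Middle of the top front edge of the shelf's fascia, 84 mm above the bench; axes as the shelf's. The fascia stands 9 mm higher than the lip in front of it, so the holder can be laid against the fascia and slid down behind the lip.
- lip_top (a point): Top middle of the straight part of the steel lip, 66 mm above the bench, on the face towards the fascia; axes as the shelf's. Lip 4 mm thick; channel between lip and fascia 9 mm wide (x), 96 mm long (y) between closed ends. Above it a flared edge leans out, away from the fascia, to 75 mm above the bench, 17 mm in front of the fascia.
- seat (a point): Middle of the channel (midway between lip and fascia), at the height (40 mm above the bench) where the holder's foot is when fully home; axes as the shelf's: x points from the lip into the shelf, y along the lip, z up. The foot is then 26 mm below the straight top of the lip.
- press_bar (a joint): Sprung bar along the bottom of the channel, on which the holder's foot presses: 0 m when up (its top 46 mm above the bench), 0.006 m when pressed fully down. It needs about 3 N to start moving and about 9 N at full travel, then meets a hard stop, and springs back when let go.
- beaker_mid (a point): Centre of an empty glass beaker, 64 mm across, 85 mm tall, standing on the bench. To be left alone.
- jar_mid (a point): Centre of an amber jar, 44 mm across, 60 mm tall, standing on the bench. To be left alone.
There are look-alikes about, which are no part of the job. What is shaped like the part that bears holder_mid but pink or yellow is not meant.

How it is judged:
On the way:
1. the wide holder is lifted clear of the stand (height (world z) of holder_foot above 0.045 m), for 0.2 s.
At the end, for the whole second after the job is handed in: The wide holder's foot is behind the lip (within 3 mm of the channel's mid-plane and of home height, 10.5 mm lengthwise), upright within 0.1 rad, label facing out; the bar is pressed at least 4.5 of its 6 mm; the holder is still and the fingers are still holding it (over 3 N) (value of joint press_bar above 0.0045 m and x of holder_foot in the frame of seat between -0.003 and 0.003 m and y of holder_foot in the frame of seat between -0.0105 and 0.0105 m and z of holder_foot in the frame of seat between -0.003 and 0.003 m and angle between holder_mid's own z axis and vertical below 0.1 rad and x of shelf in the frame of holder_mid above 0.04 m and contact force between the fingers and holder above 3 N and linear speed of holder below 0.01 m/s); the arm keeps its last pose, push and grip.
It fails at once if the small label holder was moved by more than 20 mm (distance of spare_mid from where it was at the start of the episode above 0.02 m).
It fails at once if the beaker was moved by more than 20 mm (distance of beaker_mid from where it was at the start of the episode above 0.02 m).
It fails at once if the amber jar was moved by more than 20 mm (distance of jar_mid from where it was at the start of the episode above 0.02 m).
It also fails if it takes over 42 s, if anything falls off the work surface, if the arm or the gripper's body presses on something with over 40 N, if the wrist force passes 120 N, or if a joint passes its speed limit or range.

## Working session

There is one attempt and no reset: what is moved stays moved. The work goes in short steps, Python scripts to look and compute and a shell command to move; the robot and the scene stay as the last step left them, time stands still between calls to the robot, and variables do not carry over. Pictures are saved under pics/ and viewed, and the job is handed in when it is done.

```bash
ls -la; mkdir -p pics; cat > h.py <<'E'
import numpy as np, cv2
from cell import monitor, get_image, get_calibration, workorder, look_for, masks_of
from scipy.spatial.transform import Rotation as Ro
def save(n,im): cv2.imwrite('pics/'+n+'.png', im[:,:,::-1])
def cloud(d,c):
    v,u=np.mgrid[0:d.shape[0],0:d.shape[1]]
    P=np.stack([(u-c['cx'])/c['fx']*d,(v-c['cy'])/c['fy']*d,d],-1)
    return (P-np.array(c['t']))@np.array(c['R'])
E
python3 - <<'E'
from h import *
s=monitor.observe(); print(s)
for n in ['side','top','wrist']:
    im,d=get_image(n); save(n+'0',im); np.savez('pics/'+n+'0.npz',im=im,d=d,**get_calibration(n))
    for l in ['holder_mid','spare_mid','stand','shelf','beaker_mid','jar_mid','press_bar']:
        try: print(n,l,[(np.round(r['location'],3).tolist(),round(r['score'],2)) for r in look_for(l,n)])
        except Exception as e: print(n,l,e)
print(monitor.observe()['clock'])
E
```

```text
total 12
drwxr-xr-x  3 agent agent 4096 Dec  7 07:07 .
drwxr-xr-x 23 root  root  4096 Dec  7 07:07 ..
drwxr-xr-x  2 agent agent 4096 Dec  7 07:07 pics
{'clock': 0.0, 'joints': array([-1.27458286,  0.43517901,  0.02498539,  1.57411924, -0.01160457,
        1.13400022, -0.07505984]), 'dq': array([ 3.04675217e-04, -9.17320635e-04,  7.30339121e-04,  6.62579986e-05,
        1.88181400e-04,  6.70190213e-04,  1.05301633e-03]), 'joint_efforts': array([-3.29949935e-04, -6.67857528e+01,  9.84850042e-01, -3.14459968e+01,
       -6.05958374e-02,  4.31128673e-02,  1.53739629e-04]), 'position': array([0.24254652, 0.57540476, 0.19946391]), 'ee_rot': array([-6.22344049e-01, -3.07915988e+00,  2.43701432e-03]), 'force': array([-1.01002111, -1.06724223,  0.3108102 ]), 'ft_torque': array([-0.00596705,  0.01491487,  0.01995255]), 'width': 1.0017655765063753}
side holder_mid [([0.516, -0.442, 0.048], 0.89), ([0.482, -0.306, 0.078], 0.79), ([0.606, -0.301, 0.048], 0.73), ([0.356, -0.493, 0.064], 0.65), ([0.321, -0.304, 0.05], 0.63)]
side spare_mid [([0.446, -0.201, 0.066], 0.69)]
side stand [([0.461, -0.277, 0.038], 0.78)]
side shelf [([0.634, 0.08, 0.067], 0.73)]
side beaker_mid [([0.694, -0.148, 0.057], 0.98)]
side jar_mid [([0.338, 0.169, 0.033], 0.75)]
side press_bar []
top holder_mid [([0.607, -0.295, 0.074], 0.8), ([0.357, -0.474, 0.084], 0.7), ([0.515, -0.434, 0.086], 0.6), ([0.634, 0.135, 0.071], 0.4)]
top spare_mid []
top stand [([0.466, -0.244, 0.036], 0.69)]
top shelf [([0.635, 0.137, 0.07], 0.79)]
top beaker_mid [([0.706, -0.137, 0.041], 0.91)]
top jar_mid [([0.344, 0.179, 0.057], 0.7), ([0.484, -0.297, 0.106], 0.5), ([0.633, 0.141, 0.07], 0.43)]
top press_bar [([0.558, 0.15, 0.046], 0.55), ([0.707, -0.137, 0.04], 0.53)]
wrist holder_mid []
wrist spare_mid []
wrist stand []
wrist shelf []
wrist beaker_mid []
wrist jar_mid []
wrist press_bar []
1.2
```

View pics/side0.png

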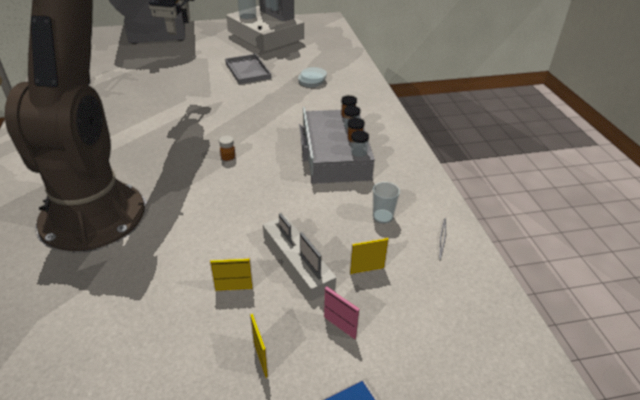

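View pics/top0.png

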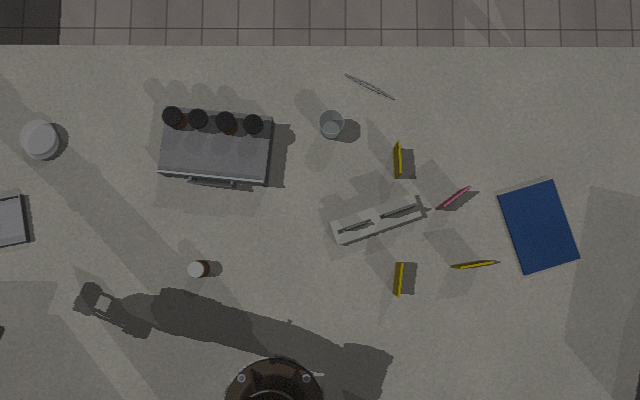

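Side view: the grey plates in the stand are at (285,227), small, and (311,255), wide. Look-alikes are pink (341,312) and yellow (232,275), (369,256), (260,345). The choice is the grey one at (311,255), which is (400,211) in the top view. I'll check it in a close crop and measure.

```bash
python3 - <<'E'
from h import *
for n,(u0,v0,w) in {'side':(235,190,120),'top':(320,160,120)}.items():
    z=np.load(f'pics/{n}0.npz'); im=z['im']
    a=cv2.resize(im[v0:v0+w*3//4,u0:u0+w],None,fx=5,fy=5,interpolation=cv2.INTER_CUBIC); save(n+'0c',a)
    c={k:z[k] for k in ['fx','fy','cx','cy','R','t']}
    print(n,c['fx'],'campos',(-c['R'].T@c['t']).round(3))
z=np.load('pics/top0.npz');c={k:z[k] for k in ['fx','fy','cx','cy','R','t']}
P=cloud(z['d'],c);im=z['im']
a=cv2.resize(im[95:200,145:285],None,fx=5,fy=5,interpolation=cv2.INTER_CUBIC); save('top0s',a)
def rect(m,name):
    q=P[m][:,:2]; r=cv2.minAreaRect((q*1000).astype(np.float32)); print(name,len(q),np.round(r[0],1),np.round(r[1],1),r[2], 'z',np.percentile(P[m][:,2],[5,50,95]).round(4)); print(cv2.boxPoints(r).round(1).tolist())
x,y,zz=P[...,0],P[...,1],P[...,2]
S=(abs(x-.466)<.12)&(abs(y+.25)<.15)
near=(abs((x-.466))<.06)&(abs(y+.25)<.14)
import scipy.ndimage as nd
def big(m): 
    l,k=nd.label(m); return l==1+np.argmax([ (l==i+1).sum() for i in range(k)])
rect(big(S&(zz>.03)&(zz<.045)),'stand top')
W=(abs(x-.48)<.06)&(abs(y+.305)<.06)&(zz>.09); rect(W,'wide')
W=(abs(x-.45)<.06)&(abs(y+.2)<.06)&(zz>.06); rect(W,'small')
F=(abs(x-.62)<.2)&(abs(y-.14)<.2)
rect(big(F&(zz>.064)&(zz<.078)),'board'); rect(big(F&(zz>.08)&(zz<.09)),'fascia')
F2=(x>.5)&(x<.6)&(abs(y-.14)<.17)&(zz>.03)
rect(big(F&(zz>.04)),'all')
E
```

```text
side 508.43488202471156 campos [ 0.341 -1.017  0.832]
top 481.5086839787845 campos [ 0.388 -0.125  1.219]
stand top 1888 [ 465.1 -248.9] [ 60.  220.4] 19.562511444091797 z [0.0363 0.0401 0.0436]
[[399.8999938964844, -155.10000610351562], [473.70001220703125, -362.79998779296875], [530.2999877929688, -342.70001220703125], [456.3999938964844, -135.0]]
wide 105 [ 482.8 -300.2] [ 6.9 79.5] 19.651168823242188 z [0.0993 0.1043 0.1084]
[[466.1000061035156, -263.8999938964844], [492.8999938964844, -338.79998779296875], [499.3999938964844, -336.5], [472.70001220703125, -261.6000061035156]]
small 63 [ 446.2 -196.9] [ 6.7 48.5] 18.638771057128906 z [0.0784 0.0843 0.0881]
[[435.29998779296875, -175.0], [450.79998779296875, -220.89999389648438], [457.1000061035156, -218.8000030517578], [441.6000061035156, -172.8000030517578]]
board 5270 [646.9 142.2] [260.9 160. ] 84.14910888671875 z [0.0663 0.0698 0.0736]
[[554.0, 20.600000381469727], [713.2000122070312, 4.300000190734863], [739.7999877929688, 263.79998779296875], [580.5999755859375, 280.1000061035156]]
fascia 193 [559.1 112.9] [184.2   6.5] 84.3482666015625 z [0.0807 0.0838 0.0872]
[[546.7999877929688, 21.600000381469727], [553.2999877929688, 20.899999618530273], [571.4000244140625, 204.1999969482422], [564.9000244140625, 204.8000030517578]]
all 7754 [634.4 143.5] [260.8 185. ] 84.27850341796875 z [0.0648 0.0707 0.1246]
[[529.2999877929688, 23.0], [713.4000244140625, 4.599999904632568], [739.4000244140625, 264.0], [555.2999877929688, 282.5]]
```

View pics/side0c.png

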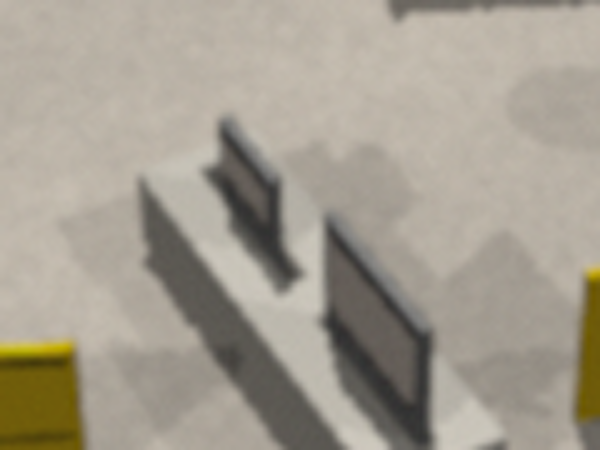

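View pics/top0s.png

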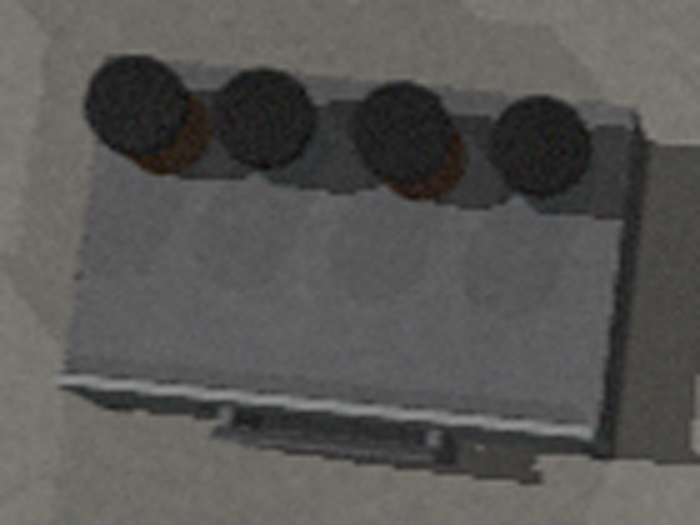

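Top and side views agree: the wide grey holder is in the far-right slot (its label faces the robot), top edge at z≈0.105 as expected, centre (0.483,-0.300), yaw ≈19.6°. Shelf yaw ≈ -5.7°. Next I'll work out the moves to above the holder.

```bash
cat >> h.py <<'E'
def go(tgt,yaw):
    """needed shift in tool axes (cm), turn about tool z deg, so that tool y is along normal at yaw deg"""
    s=monitor.observe(); R=Ro.from_rotvec(s['ee_rot']).as_matrix()
    d=np.array(tgt)-s['position']; n=np.array([np.cos(np.radians(yaw)),np.sin(np.radians(yaw)),0])
    ty=R.T@n; a=np.degrees(np.arctan2(-ty[0],ty[1]))
    a=[(a+o) for o in (-180,0,180)]
    a=[x for x in a if abs(x)<=180]
    print('pos',s['position'].round(4),'world d',(d*1000).round(1),'tool cm',(R.T@d*100).round(2),'turn',np.round(a,2),'t',round(s['clock'],2),'F',s['force'].round(1),'w',round(s['width'],3)); print('tool x,y,z:',R.T.round(3).tolist())
E
python3 - <<'E'
from h import *
go([.483,-.300,.2],19.6)
go([.45,.25,.2],19.6)
print(monitor.observe()['joints'])
E
```

```text
pos [0.2427 0.576  0.2002] world d [ 2.403e+02 -8.760e+02 -2.000e-01] tool cm [-5.616e+01 -7.139e+01  2.000e-02] turn [-132.46   47.54] t 1.2 F [-0.5 -0.   0.1] w 1.005
tool x,y,z: [[-0.921, 0.388, -0.0], [0.388, 0.921, 0.0], [0.0, -0.0, -1.0]]
pos [0.2427 0.576  0.2002] world d [ 2.073e+02 -3.260e+02 -2.000e-01] tool cm [-3.176e+01 -2.199e+01  2.000e-02] turn [-132.46   47.54] t 1.2 F [-0.5 -0.   0.1] w 1.005
tool x,y,z: [[-0.921, 0.388, -0.0], [0.388, 0.921, 0.0], [0.0, -0.0, -1.0]]
[-1.27458668  0.43453866  0.02500766  1.57320937 -0.01156546  1.13397598
 -0.0751089 ]
```

```bash
python3 -m crank '[[[-4,-2.75,0],0,0],[[-4,-2.75,0],0,0],[[-4,-2.75,0],0,0],[[-4,-2.75,0],0,0],[[-4,-2.75,0],0,0]]'
python3 -m crank '[[[-4,-2.75,0],0,0],[[-4,-2.75,0],0,0],[[-4,-2.75,0],0,0],[[-2,-4.1,0],0,0],[[-2,-4.1,0],0,0]]'
python3 -m crank '[[[-2,-4.1,0],0,0],[[-2,-4.1,0],0,0],[[-2,-4.1,0],0,0],[[-2,-4.1,0],0,0],[[-2,-4.1,0],0,0]]'
python3 -m crank '[[[-2,-4.1,0],0,0],[[-2,-4.1,0],0,0],[[-2,-4.1,0],0,0],[[0,0,0],8.5,0],[[0,0,0],8.5,0]]'
python3 -m crank '[[[0,0,0],8.5,0],[[0,0,0],8.5,0],[[0,0,0],8.5,0],[[0,0,0],5,0],[[0,0,0],0,0]]'
python3 -c "
from h import *
go([.483,-.300,.2],19.6)"
```

```text
clock: 1.7
position: [0.3744, 0.3699, 0.2005]
ee_rot: [0.622, 3.079, 0.001]
force: [0.2, 0.7, -0.9]
width: 1.002
clock: 2.2
position: [0.4577, 0.1559, 0.2003]
ee_rot: [0.623, 3.079, 0.0]
force: [0.0, -0.1, 0.3]
width: 0.998
clock: 2.7
position: [0.4696, -0.0717, 0.2006]
ee_rot: [0.622, 3.078, 0.001]
force: [1.0, 0.8, 0.2]
width: 0.998
clock: 3.2
position: [0.4768, -0.2088, 0.2003]
ee_rot: [1.085, 2.948, -0.001]
force: [-0.2, 0.4, -0.6]
width: 0.999
clock: 3.7
position: [0.4773, -0.2064, 0.2002]
ee_rot: [1.811, 2.567, 0.0]
force: [0.2, -0.8, 0.1]
width: 1.0
pos [ 0.4773 -0.2064  0.2002] world d [  5.7 -93.6  -0.2] tool cm [-9.01 -2.6   0.03] turn [-1.0000e-02  1.7999e+02] t 3.7 F [ 0.2 -0.8  0.1] w 1.0
tool x,y,z: [[-0.335, 0.942, -0.0], [0.942, 0.335, 0.0], [0.0, -0.0, -1.0]]
```

```bash
python3 -m crank '[[[-4.5,-1.3,0],0,0],[[-4.5,-1.3,0],0,0],[[0,0,0],0,0],[[0,0,0],0,0]]'
python3 - <<'E'
from h import *
go([.483,-.300,.2],19.6)
c=get_calibration('wrist'); im,d=get_image('wrist'); save('wrist1',im); np.savez('pics/wrist1.npz',im=im,d=d,**c)
print('cam',(-np.array(c['R']).T@c['t']).round(3),np.array(c['R']).round(2).tolist())
P=cloud(d,c); x,y,z=P[...,0],P[...,1],P[...,2]
m=(abs(x-.483)<.05)&(abs(y+.3)<.06)&(z>.095)&(z<.115)&(d>0)
r=cv2.minAreaRect((P[m][:,:2]*1000).astype(np.float32)); print(m.sum(),r,np.percentile(z[m],[5,50,95]))
print([(np.round(q['location'],3),q['score']) for q in look_for('holder_mid','wrist')])
E
```

```text
clock: 4.1
position: [0.4825, -0.3013, 0.2001]
ee_rot: [-1.81, -2.567, 0.001]
force: [1.2, 0.9, -0.4]
width: 1.002
pos [ 0.4825 -0.3013  0.2001] world d [ 0.5  1.3 -0.1] tool cm [0.11 0.09 0.01] turn [-1.7997e+02  3.0000e-02] t 4.1 F [ 1.2  0.9 -0.4] w 1.002
tool x,y,z: [[-0.336, 0.942, -0.0], [0.942, 0.336, -0.0], [-0.0, -0.0, -1.0]]
cam [ 0.46  -0.238  0.384] [[0.94, 0.34, 0.0], [0.32, -0.91, 0.25], [0.09, -0.24, -0.97]]
572 ((483.8375549316406, -299.38958740234375), (6.844329833984375, 79.89590454101562), 19.549339294433594) [0.09997681 0.10477893 0.10622565]
[(array([ 0.606, -0.297,  0.073]), 0.91), (array([ 0.482, -0.293,  0.102]), 0.88), (array([ 0.515, -0.424,  0.069]), 0.66), (array([ 0.322, -0.297,  0.069]), 0.64), (array([ 0.35 , -0.437,  0.028]), 0.64)]
```

View pics/wrist1.png

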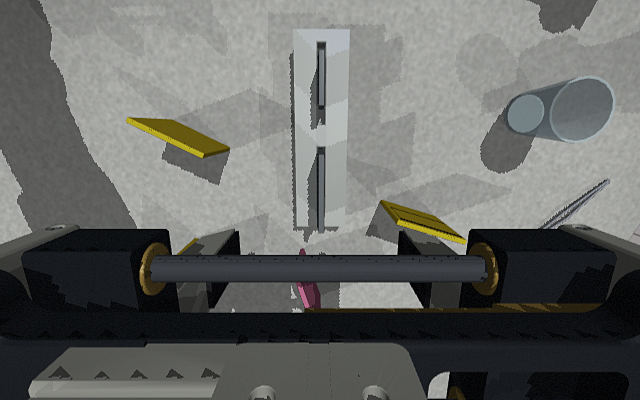

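The wrist view shows the wide holder at (321,190), between the fingers, and the small one at (321,75). Measured centre is (0.4838,-0.2994), yaw 19.55°. I'll descend and grip.

```bash
python3 -m crank '[[[0.13,0.19,3],0,0],[[0,0,3],0,0],[[0,0,3],0,0],[[0,0,2.5],0,0],[[0,0,2],0,0]]' 40
python3 -m crank '[[[0,0,0],0,0],[[0,0,0],0,100],[[0,0,0],0,200],[[0,0,0],0,255],[[0,0,0],0,255]]' 40
python3 -m crank '[[[0,0,0],0,255],[[0,0,0],0,255],[[0,0,0],0,255],[[0,0,0],0,255],[[0,0,0],0,255]]'

```

```text
clock: 4.7
position: [0.4844, -0.2958, 0.0638]
ee_rot: [-1.804, -2.57, -0.001]
force: [-0.4, 0.2, -0.2]
width: 0.998
clock: 5.2
position: [0.4849, -0.2983, 0.0661]
ee_rot: [1.809, 2.567, 0.001]
force: [-0.8, 0.5, -0.4]
width: 0.703
clock: 5.7
position: [0.4843, -0.2982, 0.0652]
ee_rot: [-1.81, -2.568, -0.0]
force: [0.2, -0.2, -0.1]
width: 0.265
```

```bash
python3 -m crank '[[[0,0,0],0,255],[[0,0,0],0,255],[[0,0,0],0,255],[[0,0,0],0,255],[[0,0,0],0,255]]'
python3 -m crank '[[[0,0,0],0,255],[[0,0,-0.5],0,255],[[0,0,-1],0,255],[[0,0,-1],0,255]]'

```

```text
clock: 6.2
position: [0.4843, -0.2982, 0.0652]
ee_rot: [-1.81, -2.568, 0.0]
force: [-0.5, -0.8, -0.4]
width: 0.063
clock: 6.6
position: [0.4844, -0.2983, 0.0912]
ee_rot: [1.81, 2.568, 0.0]
force: [0.2, 0.0, -0.3]
width: 0.058
```

```bash
python3 -m crank '[[[0,0,-3],0,255],[[0,0,-3],0,255],[[0,0,-3],0,255],[[0,0,-3],0,255],[[0,0,-1],0,255]]'
python3 -m crank '[[[0,0,0],0,255],[[0,0,0],0,255]]'
python3 - <<'E'
from h import *
go([.55,.15,.22],-5.7)
im,d=get_image('side'); save('side2',im[120:320,180:440]); c=get_calibration('wrist'); im,d=get_image('wrist'); save('wrist2',im)
P=cloud(d,c); s=monitor.observe(); p=s['position']
R=Ro.from_rotvec(s['ee_rot']).as_matrix()
Q=(P-p)@R
m=(d>0)&(Q[...,2]>-.05)&(Q[...,2]<.06)&(abs(Q[...,1])<.012)&(abs(Q[...,0])<.06)
q=Q[m]*1000; print(m.sum(),np.percentile(q,[2,50,98],axis=0).round(1))
import numpy as np
t=m&(abs(Q[...,2]+.040)<.004); print('near top',(np.percentile(Q[t]*1000,[2,50,98],axis=0)).round(1) if t.sum() else 0)
E
```

```text
clock: 7.1
position: [0.4855, -0.2994, 0.2241]
ee_rot: [1.807, 2.563, 0.002]
force: [-0.5, 0.5, -1.8]
width: 0.057
clock: 7.3
position: [0.4839, -0.2977, 0.2194]
ee_rot: [-1.809, -2.567, -0.0]
force: [-0.3, 0.7, -1.3]
width: 0.062
pos [ 0.4839 -0.2977  0.2194] world d [ 66.1 447.7   0.6] tool cm [ 3.994e+01  2.128e+01 -3.000e-02] turn [-154.64   25.36] t 7.3 F [-0.3  0.7 -1.3] w 0.062
tool x,y,z: [[-0.336, 0.942, 0.001], [0.942, 0.336, -0.0], [-0.001, 0.001, -1.0]]
1718 [[-30.4  -7.1 -47.6]
 [ 12.9  -0.2 -39.7]
 [ 39.2   7.1  21.8]]
near top [[-30.5  -6.1 -42.4]
 [ 12.8  -0.2 -39.9]
 [ 38.6   6.  -36.9]]
```

View pics/side2.png

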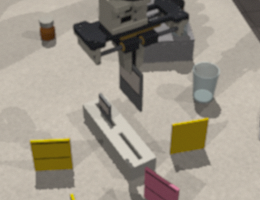

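View pics/wrist2.png

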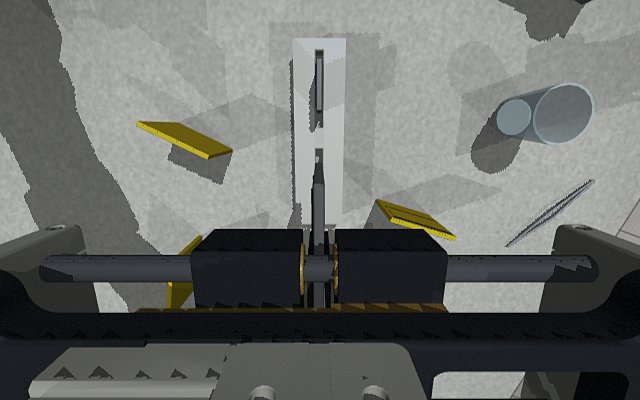

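The holder is gripped and clear of the stand: plumb in the side crop, foot about 50 mm below the TCP, centred within about 1 mm. Next is the carry to a viewing position at the shelf.

```bash
python3 -m crank '[[[3,1.7,0],0,255],[[4,2.3,0],0,255],[[4,2.3,0],0,255],[[4,2.3,0],0,255],[[4,2.3,0],0,255]]'
python3 -m crank '[[[4,2.3,0],0,255],[[4,2.3,0],0,255],[[3,1.8,0],0,255],[[2,1.2,0],0,255],[[1.3,1,0],0,255]]'
python3 -m crank '[[[0,0,0],6,255],[[0,0,0],6,255],[[0,0,0],6,255],[[0,0,0],5,255],[[0,0,0],2.3,255]]'
python3 -m crank '[[[0,0,0],0,255],[[0,0,0],0,255],[[0,0,0],0,255]]'
python3 - <<'E'
from h import *
go([.553,.15,.22],-5.7)
c=get_calibration('wrist'); im,d=get_image('wrist'); save('wrist3',im); np.savez('pics/wrist3.npz',im=im,d=d,**c)
im,d=get_image('top'); save('top3',im);np.savez('pics/top3.npz',im=im,d=d,**get_calibration('top'))
E
```

```text
clock: 7.9
position: [0.5225, -0.0807, 0.2191]
ee_rot: [-1.809, -2.566, 0.002]
force: [0.6, -0.1, -1.0]
width: 0.059
clock: 8.4
position: [0.5554, 0.0833, 0.2189]
ee_rot: [-1.806, -2.569, 0.002]
force: [0.1, 0.0, -1.4]
width: 0.06
clock: 8.9
position: [0.5558, 0.08, 0.2195]
ee_rot: [-2.333, -2.103, 0.002]
force: [-0.4, -0.9, -1.8]
width: 0.061
clock: 9.2
position: [0.5559, 0.0806, 0.22]
ee_rot: [-2.328, -2.11, 0.001]
force: [-0.7, -0.2, -0.4]
width: 0.058
pos [0.5559 0.0806 0.22  ] world d [-2.9 69.4  0. ] tool cm [ 6.88 -0.97 -0.01] turn [-1.7992e+02  8.0000e-02] t 9.2 F [-0.7 -0.2 -0.4] w 0.058
tool x,y,z: [[0.098, 0.995, -0.0], [0.995, -0.098, -0.0], [-0.0, -0.0, -1.0]]
```

View pics/wrist3.png

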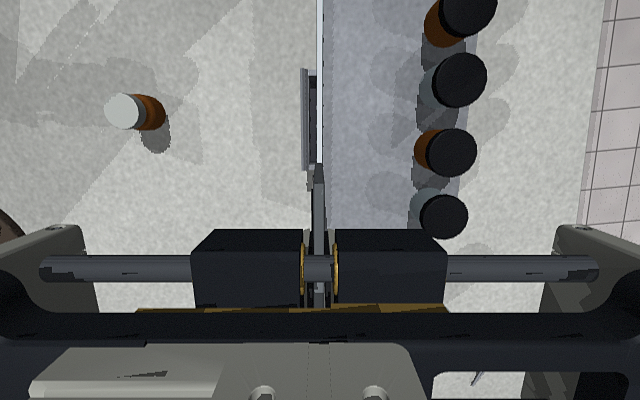

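The wrist view shows the lip at (304,120), running from row 68 to about 190, and the bright fascia edge at column 320. Next I'll measure them.

```bash
python3 - <<'E'
from h import *
z=np.load('pics/wrist3.npz');c={k:z[k] for k in ['fx','fy','cx','cy','R','t']}
a=cv2.resize(z['im'][40:220,270:360],None,fx=5,fy=5,interpolation=cv2.INTER_CUBIC)[:, :]; save('wrist3c',cv2.resize(a,(300,600)))
yaw=np.radians(-5.7); ex=np.array([np.cos(yaw),np.sin(yaw),0]);ey=np.array([-ex[1],ex[0],0])
for n in ['wrist3','top0','top3']:
    z=np.load(f'pics/{n}.npz');c={k:z[k] for k in ['fx','fy','cx','cy','R','t']}
    d=z['d'];P=cloud(d,c); X=P@ex*1000;Y=P@ey*1000;Z=P[...,2]*1000
    ok=(d>0)&(X>480)&(X<600)&(Y>-60)&(Y<260)
    f=ok&(Z>80)&(Z<88)
    print(n,'fascia X pct',np.percentile(X[f],[1,10,50,90,99]).round(1),'Y',np.percentile(Y[f],[1,99]).round(1),f.sum())
    p=np.polyfit(Y[f],X[f],1); print('  slope deg',np.degrees(np.arctan(p[0])).round(2))
    for y0 in (90,120,150,180,210):
        g=f&(abs(Y-y0)<15)
        if g.sum()>5: print('   fascia at',y0,np.percentile(X[g],[3,50,97]).round(1))
    xf=np.percentile(X[f],5)
    l=ok&(Z>55)&(Z<80)&(X<xf-4)&(X>xf-28)
    print('  lip n',l.sum(),'X',np.percentile(X[l],[1,50,99]).round(1),'Y',np.percentile(Y[l],[0.5,5,95,99.5]).round(1),'Z',np.percentile(Z[l],[5,50,95]).round(1))
    b=ok&(Z>40)&(Z<50)&(X<xf)&(X>xf-14)
    if b.sum(): print('  bar n',b.sum(),'X',np.percentile(X[b],[5,50,95]).round(1),'Y',np.percentile(Y[b],[1,99]).round(1),'Z',np.median(Z[b]).round(1))
    bd=ok&(Z>66)&(Z<74); B=(d>0)&(Z>66)&(Z<74)&(X>540)&(X<720)&(Y>-60)&(Y<300)
    print('  board X,Y',np.percentile(X[B],[.5,99.5]).round(1),np.percentile(Y[B],[.5,99.5]).round(1))
    if n=='wrist3':
        # profile across for rows
        for v in (90,110,130,150):
            print(v,[(u,X[v,u].round(1),Y[v,u].round(0),Z[v,u].round(1)) for u in range(296,326,1)])
E
```

```text
wrist3 fascia X pct [543.8 543.8 546.  549.  549.2] Y [165.5 259. ] 547
  slope deg 0.2
   fascia at 180 [543.8 546.  549.2]
   fascia at 210 [543.8 546.4 549.1]
  lip n 910 X [525.6 530.2 539.1] Y [154.  157.7 256.6 259.5] Z [65.2 71.6 75.2]
  bar n 517 X [534.2 537.9 541.3] Y [159.4 255.3] Z 46.0
  board X,Y [550.3 707. ] [ 84.1 299. ]
90 [(296, np.float64(516.2), np.float64(248.0), np.float64(0.2)), (297, np.float64(517.4), np.float64(248.0), np.float64(-0.8)), (298, np.float64(518.8), np.float64(248.0), np.float64(1.0)), (299, np.float64(520.0), np.float64(248.0), np.float64(-0.1)), (300, np.float64(525.6), np.float64(240.0), np.float64(72.6)), (301, np.float64(526.8), np.float64(240.0), np.float64(73.9)), (302, np.float64(527.9), np.float64(239.0), np.float64(75.7)), (303, np.float64(528.9), np.float64(240.0), np.float64(73.7)), (304, np.float64(529.9), np.float64(240.0), np.float64(71.7)), (305, np.float64(530.9), np.float64(240.0), np.float64(71.5)), (306, np.float64(531.9), np.float64(240.0), np.float64(69.6)), (307, np.float64(532.9), np.float64(240.0), np.float64(67.4)), (3
[... 6930 characters left out ...]
 ]
   fascia at 120 [542.3 545.  547.9]
   fascia at 150 [542.3 545.5 548. ]
   fascia at 180 [542.4 544.8 548.2]
   fascia at 210 [542.3 544.9 548. ]
  lip n 159 X [524.5 529.2 537.8] Y [151.9 153.8 255.2 258.4] Z [64.4 70.9 76.9]
  bar n 102 X [535.9 539.  542.2] Y [109.3 253.9] Z 45.7
  board X,Y [542.4 707.4] [ 76.1 298.8]
top3 fascia X pct [542.3 542.9 545.4 547.8 548.4] Y [ 76.9 145.2] 68
  slope deg -0.2
   fascia at 90 [542.7 545.6 548.2]
   fascia at 120 [542.4 545.1 547.9]
   fascia at 150 [543.9 545.2 547.8]
  lip n 17 X [525.8 532.8 538.2] Y [151.9 152.  168.  168.6] Z [59.2 66.5 73.9]
  bar n 15 X [532.2 542.2 542.4] Y [ 85.6 173.9] Z 45.2
  board X,Y [542.7 708. ] [-41.3 169.9]
```

View pics/wrist3c.png

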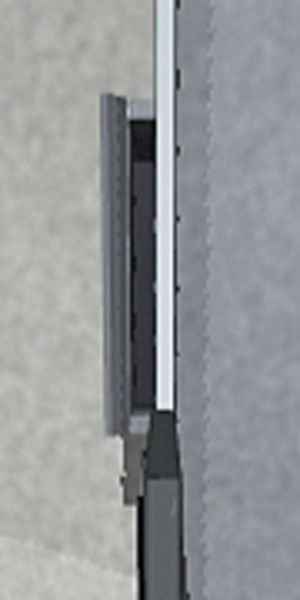

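```bash
python3 - <<'E'
from h import *
z=np.load('pics/wrist3.npz');c={k:z[k] for k in ['fx','fy','cx','cy','R','t']}
P=cloud(z['d'],c)
p=np.array([.5559,.0806,.22]); ex=np.array([np.cos(np.radians(-5.7)),np.sin(np.radians(-5.7)),0]);ey=np.array([-ex[1],ex[0],0])
D=(P-p)*1000; X=D@ex;Y=D@ey;Z=D[...,2]
m=(abs(X)<12)&(Y>0)&(Y<60)&(Z>-60)&(Z<48)&(z['d']>0)
for a in range(-55,50,10):
    g=m&(abs(Z-a)<5)
    if g.sum()>3: print(a,g.sum(),'X',np.percentile(X[g],[2,50,98]).round(1),'Y',np.percentile(Y[g],[2,50,98]).round(1))
E
```

```text
-45 9 X [-2.5 -0.2  2.8] Y [38.2 38.9 39.1]
-35 15 X [-2.4 -0.1  2.6] Y [38.4 39.  39.2]
-25 15 X [-2.1  0.6  2.7] Y [38.4 39.  39.3]
-15 16 X [-2.7 -0.1  2.4] Y [38.2 39.1 39.3]
-5 24 X [-3.5 -0.4  2.5] Y [34.1 39.  39.2]
5 25 X [-2.6 -0.1  3. ] Y [38.3 39.  39.4]
15 27 X [-3.  -0.1  2.8] Y [36.3 39.1 39.3]
25 72 X [-7.7 -0.4  8.1] Y [ 8.6 36.  39.3]
35 848 X [-7.  -0.1  7.5] Y [ 2.5 18.5 39.1]
45 373 X [-7.3 -0.1  7.6] Y [ 1.5 10.7 37.8]
```

The plate is vertical in the grip, X offset ≈0, Y offset -1 mm. In the shelf frame the channel middle is at X≈538.7, Y≈207, so the TCP target is (0.5566, 0.1535).

```bash
python3 -c "
from h import *
go([.5566,.1535,.22],-5.7)"
```

```text
pos [0.556  0.0808 0.2202] world d [ 0.6 72.7 -0.2] tool cm [ 7.24 -0.66  0.02] turn [-1.7994e+02  6.0000e-02] t 9.3 F [ 0.1  0.3 -0.3] w 0.062
tool x,y,z: [[0.098, 0.995, -0.0], [0.995, -0.098, -0.0], [-0.0, -0.0, -1.0]]
```

```bash
python3 -m crank '[[[3,-0.27,0],0,255],[[3,-0.27,0],0,255],[[1.24,-0.12,1],0,255],[[0,0,3],0,255],[[0,0,3],0,255]]'
python3 -m crank '[[[0,0,0],0,255],[[0,0,0],0,255],[[0,0,0],0,255]]'
cat > m.py <<'E'
from h import *
import sys
n=sys.argv[1]
go([.5566,.1535,.14],-5.7); p=monitor.observe()['position']
c=get_calibration('wrist'); im,d=get_image('wrist'); save(n,im); np.savez(f'pics/{n}.npz',im=im,d=d,**c)
P=cloud(d,c)*1000
ex=np.array([np.cos(np.radians(-5.7)),np.sin(np.radians(-5.7)),0]);ey=np.array([-ex[1],ex[0],0])
X=P@ex;Y=P@ey;Z=P[...,2]; ok=d>0; px,py=p@ex*1000,p@ey*1000; pz=p[2]*1000
print('tcp XY',px.round(1),py.round(1))
f=ok&(Z>81)&(Z<87)&(X>535)&(X<555)&(Y>py+48)&(Y<py+130); print('fascia',f.sum(),np.percentile(X[f],[2,50,98]).round(1))
for y0 in (py+55,py+80): 
    g=f&(abs(Y-y0)<12); 
    if g.sum()>4: print('  ',y0.round(0),np.percentile(X[g],[2,98]).round(1))
l=ok&(Z>60)&(Z<77)&(X>518)&(X<540)&(Y>py+41)&(Y<290); print('lip',l.sum(),np.percentile(X[l],[2,98]).round(1) if l.sum() else 0,np.percentile(Y[l],[1,99]).round(1) if l.sum() else 0)
e=ok&(abs(X-px)<6)&(abs(Y-py-39)<3.5)&(Z>pz-52)&(Z<pz+38)
for a in range(-50,40,15):
    g=e&(abs(Z-pz-a)<8)
    if g.sum()>3: print('  plate dz',a,'X',np.percentile(X[g],[2,50,98]).round(1),'Y',np.percentile(Y[g],[98]).round(1),'Zmin',Z[g].min().round(1))
E
python3 m.py wrist4
```

```text
clock: 9.8
position: [0.5569, 0.154, 0.1493]
ee_rot: [2.326, 2.111, 0.002]
force: [0.8, -0.0, -0.9]
width: 0.063
clock: 10.1
position: [0.5577, 0.1534, 0.1517]
ee_rot: [2.328, 2.108, 0.003]
force: [-0.1, 0.5, -0.6]
width: 0.065
pos [0.5577 0.1534 0.1517] world d [ -1.1   0.1 -11.7] tool cm [ 0.   -0.11  1.17] turn [-1.7998e+02  2.0000e-02] t 10.1 F [-0.1  0.5 -0.6] w 0.065
tool x,y,z: [[0.099, 0.995, 0.001], [0.995, -0.099, 0.002], [0.002, 0.001, -1.0]]
tcp XY 539.7 208.0
fascia 738 [543.6 546.2 548.9]
   263.0 [543.3 549. ]
   288.0 [543.7 548.8]
lip 199 [525.4 539.7] [249.3 261.4]
  plate dz -50 X [537.4 539.6 541.9] Y [247.1] Zmin 103.8
  plate dz -35 X [537.3 540.  542.6] Y [247.2] Zmin 109.5
  plate dz -20 X [536.8 539.6 542.4] Y [247.2] Zmin 123.8
  plate dz -5 X [536.9 539.6 542.4] Y [247.2] Zmin 139.3
  plate dz 10 X [537.1 539.8 542.5] Y [247.3] Zmin 155.7
  plate dz 25 X [536.8 539.5 542.4] Y [247.3] Zmin 169.2
```

View pics/wrist4.png

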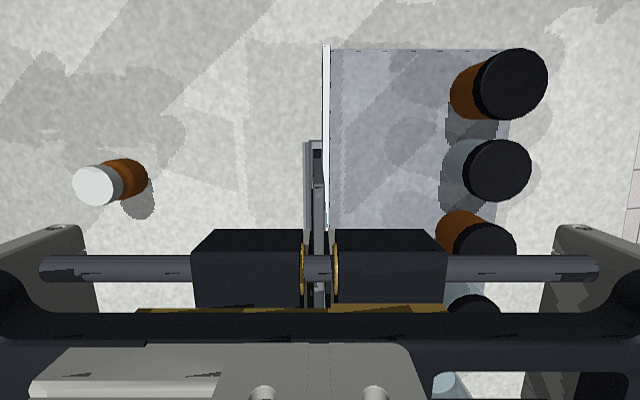

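The plate is 0.9 mm from the fascia and centred lengthwise, with 8 mm either side. I'll correct by -1 mm and go down while watching the force.

```bash
python3 -m crank '[[[0,-0.1,0],0,255],[[0,0,0.7],0,255],[[0,0,0.7],0,255],[[0,0,0.6],0,255],[[0,0,0],0,255]]' 55
python3 -m crank '[[[0,0,0.5],0,255],[[0,0,0.5],0,255],[[0,0,0.4],0,255],[[0,0,0],0,255]]'
python3 m.py wrist5
```

```text
clock: 10.65
position: [0.5548, 0.1536, 0.129]
ee_rot: [-2.328, -2.109, 0.003]
force: [-0.4, 0.5, -1.7]
width: 0.056
clock: 11.05
position: [0.5552, 0.1537, 0.1155]
ee_rot: [-2.328, -2.109, 0.002]
force: [-0.1, 0.5, -1.1]
width: 0.058
pos [0.5552 0.1537 0.1155] world d [ 1.4 -0.2 24.5] tool cm [-0.01  0.14 -2.45] turn [-1.7995e+02  5.0000e-02] t 11.05 F [-0.1  0.5 -1.1] w 0.058
tool x,y,z: [[0.098, 0.995, -0.0], [0.995, -0.098, -0.001], [-0.001, -0.0, -1.0]]
tcp XY 537.2 208.1
fascia 1070 [543.1 545.9 548.8]
   263.0 [543.4 548.6]
   288.0 [543.3 549. ]
lip 255 [525.4 539.3] [249.2 261.5]
  plate dz -50 X [531.4 533.  539.4] Y [250.2] Zmin 65.7
  plate dz -35 X [534.7 538.5 543.1] Y [249.7] Zmin 73.3
  plate dz -20 X [534.2 537.  539.9] Y [247.2] Zmin 88.0
  plate dz -5 X [534.4 537.3 539.9] Y [247.3] Zmin 103.2
  plate dz 10 X [534.7 537.4 540. ] Y [247.3] Zmin 118.5
  plate dz 25 X [534.4 537.1 539.8] Y [247.4] Zmin 132.6
```

```bash
python3 -m crank '[[[0,0.14,0],0,255],[[0,0,0],0,255],[[0,0,0],0,255]]'
python3 m.py wrist6 | grep -v fascia
python3 -m crank '[[[0,0,0.5],0,255],[[0,0,0.5],0,255],[[0,0,0.5],0,255],[[0,0,0],0,255],[[0,0,0],0,255]]'
```

```text
clock: 11.4
position: [0.5572, 0.1537, 0.1164]
ee_rot: [2.328, 2.109, 0.001]
force: [-0.2, 0.0, -0.5]
width: 0.057
pos [0.5572 0.1537 0.1164] world d [-0.6 -0.2 23.6] tool cm [-0.02 -0.05 -2.36] turn [-1.7995e+02  5.0000e-02] t 11.4 F [-0.2  0.  -0.5] w 0.057
tool x,y,z: [[0.099, 0.995, 0.0], [0.995, -0.099, 0.0], [0.0, 0.0, -1.0]]
tcp XY 539.2 208.2
   263.0 [543.4 548.5]
   288.0 [543.2 549. ]
lip 245 [525.9 539.8] [249.3 261.5]
  plate dz -50 X [533.4 536.7 543. ] Y [249.6] Zmin 65.0
  plate dz -35 X [536.8 543.5 545. ] Y [250.3] Zmin 74.2
  plate dz -20 X [536.3 539.4 541.9] Y [247.5] Zmin 88.6
  plate dz -5 X [536.4 539.  541.9] Y [247.5] Zmin 103.8
  plate dz 10 X [536.6 539.3 542.1] Y [247.6] Zmin 118.4
  plate dz 25 X [536.3 539.  541.8] Y [247.5] Zmin 133.9
clock: 11.95
position: [0.5569, 0.1536, 0.101]
ee_rot: [-2.328, -2.109, 0.001]
force: [0.7, -1.2, -0.7]
width: 0.058
```

```bash
python3 -m crank '[[[0,0,0.3],0,255],[[0,0,0.3],0,255],[[0,0,0.2],0,255],[[0,0,0],0,255],[[0,0,0],0,255]]'
python3 -m crank '[[[0,0,0.2],0,255],[[0,0,0.1],0,255],[[0,0,0],0,255],[[0,0,0],0,255],[[0,0,0],0,255]]'
```

```text
clock: 12.45
position: [0.5574, 0.1537, 0.0936]
ee_rot: [2.328, 2.109, 0.001]
force: [-0.1, -0.2, 3.5]
width: 0.058
clock: 12.95
position: [0.5576, 0.1537, 0.0909]
ee_rot: [2.328, 2.109, 0.002]
force: [-0.1, 0.2, 7.0]
width: 0.06
```

```bash
python3 -m crank '[[[0,0,0.1],0,255],[[0,0,0],0,255],[[0,0,0],0,255]]'
python3 -m crank '[[[0,0,0.1],0,255],[[0,0,0],0,255],[[0,0,0],0,255]]'
python3 -m crank '[[[0,0,0.1],0,255],[[0,0,0],0,255],[[0,0,0],0,255]]'
```

```text
clock: 13.25
position: [0.5577, 0.1537, 0.0902]
ee_rot: [2.328, 2.109, 0.002]
force: [-1.1, -0.7, 9.4]
width: 0.062
clock: 13.55
position: [0.5584, 0.1537, 0.09]
ee_rot: [2.328, 2.108, 0.005]
force: [-1.4, -0.3, 17.6]
width: 0.059
clock: 13.85
position: [0.5589, 0.1538, 0.0899]
ee_rot: [2.328, 2.108, 0.006]
force: [-4.2, -1.3, 25.4]
width: 0.06
```

Hard stop reached: 25 N with no further travel. I'll ease off slightly and check.

```bash
python3 -m crank '[[[0,0,-0.1],0,255],[[0,0,0],0,255],[[0,0,0],0,255],[[0,0,0],0,255],[[0,0,0],0,255]]'
python3 m.py wrist7; python3 - <<'E'
from h import *
z=np.load('pics/wrist7.npz');c={k:z[k] for k in ['fx','fy','cx','cy','R','t']}
P=cloud(z['d'],c)*1000; d=z['d']
ex=np.array([np.cos(np.radians(-5.7)),np.sin(np.radians(-5.7)),0]);ey=np.array([-ex[1],ex[0],0])
X=P@ex;Y=P@ey;Z=P[...,2]
m=(d>0)&(abs(X-540)<4)&(Y>225)&(Y<245)&(Z>115)&(Z<145); print('top edge z',m.sum(),np.percentile(Z[m],[10,50,90]).round(1))
im,dd=get_image('side'); save('side7',cv2.resize(im[70:200,250:430],None,fx=4,fy=4,interpolation=cv2.INTER_CUBIC))
for l in ('beaker_mid','jar_mid','spare_mid'): print(l,[(np.round(q['location'],3).tolist(),round(q['score'],2)) for q in look_for(l,'side')][:2])
s=monitor.observe(); print(s['clock'],s['force'],s['position'])
E
```

```text
clock: 14.35
position: [0.5584, 0.1538, 0.09]
ee_rot: [2.328, 2.108, 0.005]
force: [-2.1, -1.2, 17.8]
width: 0.055
pos [0.5584 0.1538 0.09  ] world d [-1.8 -0.3 50. ] tool cm [-0.04 -0.16 -5.  ] turn [-1.7997e+02  3.0000e-02] t 14.35 F [-2.1 -1.2 17.8] w 0.055
tool x,y,z: [[0.099, 0.995, 0.002], [0.995, -0.099, 0.003], [0.003, 0.001, -1.0]]
tcp XY 540.3 208.5
fascia 1348 [543.2 545.9 548.8]
   263.0 [543.4 548.6]
   288.0 [543.3 548.9]
lip 308 [525.8 539.6] [249.6 261.4]
  plate dz -50 X [535.5 538.3 541.9] Y [250.9] Zmin 38.8
  plate dz -35 X [536.4 539.2 541.8] Y [247.4] Zmin 47.1
  plate dz -20 X [536.7 540.3 543. ] Y [250.3] Zmin 64.2
  plate dz -5 X [537.  543.5 546.1] Y [250.9] Zmin 77.1
  plate dz 10 X [537.2 539.9 542.6] Y [247.6] Zmin 93.7
  plate dz 25 X [537.4 540.2 542.9] Y [247.7] Zmin 108.5
top edge z 515 [125.2 129.6 130.5]
beaker_mid [([0.696, -0.152, 0.058], 0.92)]
jar_mid [([0.339, 0.17, 0.035], 0.91), ([0.636, 0.066, 0.07], 0.38)]
spare_mid [([0.448, -0.201, 0.065], 0.63)]
14.6 [-1.63685527 -0.05249278 17.1000432 ] [0.55836818 0.15376889 0.09001037]
```

View pics/side7.png

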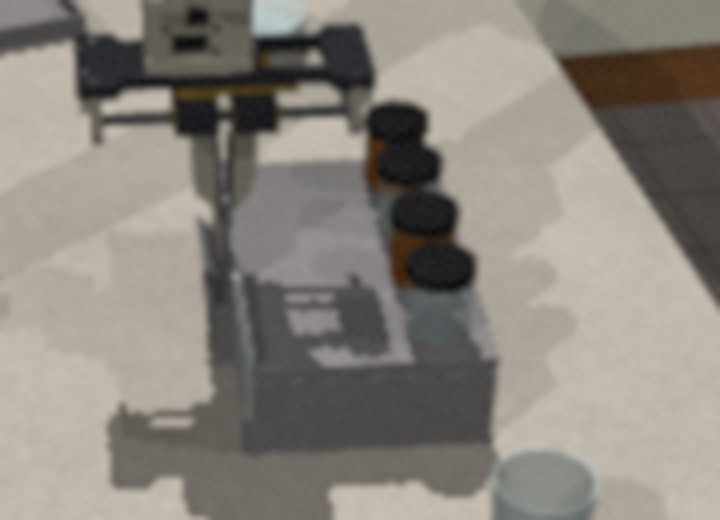

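View pics/wrist7.png

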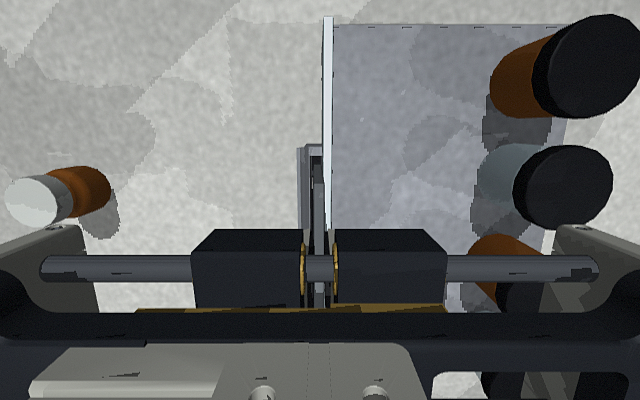

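The plate sits in the channel between the lip (about column 305) and the fascia (column 328). Its top edge is at z≈0.130, so the foot is at 0.040, which is home height. The neighbouring objects are where they started. Handing in.

```bash
python3 -c "
from h import *
print(workorder.sign_off()); s=monitor.observe(); print(s['clock'],s['force'],s['position'],s['width'])"
```

```text
the job is handed in; nothing more can be done
None
the job is handed in; nothing more can be done
```

I took the grey wide label holder out of the stand, turned it to line up with the shelf, and pushed it down behind the lip. I handed it in at about 14.6 s with the arm still gripping it (grip set to 55 N) and pressing down. No verdict is reported, so the outcome rests on these last checks before hand-in:

- **Pressed home:** pushing further raised the force from 9 to 25 N with only 0.3 mm more travel, so the bar is on its hard stop. I then eased back to about 17 N. The holder's top edge is at about 130 mm, which puts its foot at about 40 mm, the home height.
- **In the channel:** the foot is about 0–1 mm from the channel's mid-plane and about 0–1 mm off centre along the lip. The plate leans roughly 0.02–0.03 rad, within the 0.1 allowed.
- **Label side:** the first pictures showed the label towards the robot, and the holder was only turned about 25° in yaw, so it faces out. I did not look at the label again once it was in place.
- **Other objects:** the beaker, amber jar and small holder are within about 5 mm of where they were first seen, which is about the accuracy of the measurement.

None of these checks failed. One move went astray on the way: a 1 mm sideways correction moved the holder about 2.5 mm. I saw it in the wrist camera view and corrected it before the holder went below the straight top of the lip.

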